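Unfold the crank and clamp a golf shaft

ROBOT

A 6-joint arm with a two-finger parallel gripper is mounted at the origin on the work surface. World frame = base frame: x ahead of the robot, y to its left, z up, the work surface at z = 0. Lengths are in m, angles in degrees, forces in N, time in s.
With the tool pointing down it reaches from about 0.4 to 0.825 m from the base axis. Payload 7 kg.
Tool frame: the origin (TCP) lies midway between the tips of the shut fingers; the grasp point (between the pads) lies 19 mm behind it; z points along the fingers, y is the direction in which the jaws open and shut (so a half turn about z gives the same grasp; the last joint's range is limited). The gripper opens to 88 mm and grips with 3 to 60 N. Pads are 19 mm wide; open, the fingers measure 130 mm over their backs; the gripper's body (78 mm by 193 mm) begins 47 mm behind the grasp point.
Start: joints at [-47.607, 20.546, 0.682, 0, -70.136, -16.507], TCP at [0.295, -0.607, 0.227] pointing down, gripper open.
Joint ranges: [-176.03, 176.03], [-82.01, 121.73], [-58.28, 71.71], [-173.87, 95.51], [-174.79, -0.11], [-173.66, 173.66]. Speed limits (degrees/s): [136.94, 136.94, 172.46, 180, 180, 180].

INTERFACE

Orientations are given as [roll, pitch, yaw] about the fixed x, y, z axes, in that order (R = Rz(yaw) Ry(pitch) Rx(roll)).
In Python, from plant import sensors, cams, job gives the robot as it stands.
- The arm moves only by the tool move_arm, never from a script. Its argument "commands" is a list of rows, each a list of 7 numbers: the finger opening in cm, from 0 to 8.76, then the shift along the tool's x, y, z in cm, then the turn, a rotation vector about the tool's x, y, z in rad. In form: [[hand, x, y, z, wx, wy, wz], ...]. A call has exactly 8 rows; each row is the pose to reach, as a shift and turn from the pose commanded when the call began, along the tool's axes at that moment; what a row does not reach only later rows make up. A row lasts 1/8 s, in which the tool goes at most 62.5 mm and 10.7 degrees, less where a joint would pass 70% of its speed; a pose out of reach is approached as far as the arm can. A call with a gripper value outside its range is refused whole. The fingers move at their own pace and stop on an object; the grip force is fixed at half the most. Time passes only in rows, so rows that repeat a pose let the fingers close, or fill a call up. It gives the time, the measured TCP pose, the force and the opening at its end, in the units of the state.
- sensors.get_obs(): the state, without advancing time (a new reading comes with each control period).
- cams.snapshot(name): name is "side" or "top" or "wrist"; returns a dict with "frame" (384x512x3 uint8, red, green, blue), "camera_matrix" (3x3 intrinsics, pixels), "R" (3x3) and "t" (3): a world point X has camera coordinates R X + t. Camera axes: x right, y down, z forward; pixel columns grow to the right and rows downward; lengths in m; the calibration is good to about 2 mm. A picture is of the moment at which its call begins. There is no depth.
- job.close_job(): hands the job in, once; it reports no verdict.
The state is a dict: "clock": time; "joint_pos": joint angles; "qvel": joint speeds; "tau": joint torques, N m; "tool_pos": TCP position; "orientation": TCP orientation; "force": force on the tool from outside, world axes, zero at the start; "moment": the same for the moment, N m; "opening": finger opening in m.
Only numpy, scipy, OpenCV 4.12 (cv2) and the standard library are available. Lean on these libraries where they do the work, as an engineer would, in place of code of your own. Each camera call takes 0.05 s, during which the arm holds its last target.

TASK

The piece of graphite golf shaft lying in the bench clamp has to be held for trimming. Unfold the crank's handle until it stands fully upright against its stop, only then crank clockwise (seen from above) until the jaws hold the shaft snugly, with roughly 24 N; the shaft crushes if the clamp is tightened to twice that. Let go of the handle, leave it upright, and leave the jar, the tape roll and the screwdriver where they are.

Things in the scene. Friction and masses are not known exactly. Their poses are not given: they have to be found in the camera images.
- vise: grey bench clamp, bolted down. Origin on the bench, on the crank's upright axis; z up. Gearbox round the origin 96 x 92 mm, 114 mm high; a bed 100 mm wide, 50 mm high runs along its own +y to y = 236 mm. Across it stand the moving jaw (near the gearbox) and a fixed back jaw, both 80 mm long, tops at z = 91 mm; the back jaw's face is at y = 136 to 152 mm, set by hand, not measured
- crank (a joint): turn of the crank, rad, growing clockwise from above. At 0 its arm (steel bar 14 mm wide, z = 138 to 148 mm) points along the clamp's -x. Starts at 0 to 1.2; the shaft is caught somewhere from 4 to 6. An even drag, about 6 N at the grip in motion, keeps it where it is left; each N on the shaft adds 0.13 N at the grip (24 N: 3 N above free running). Once caught, about 20 N of clamping per 0.1 rad
- pivot (a point): hinge of the handle, near the outer end of the crank arm, 75 mm from the crank's axis and 160 mm above the bench, in a fork 23 mm wide and 18 mm long
- handle (a joint): unfolding of the handle about the pivot (level axis across the arm), rad. 0: folded, lying on the arm towards the crank's axis; swings up and outwards; 1.57: upright, on a hard stop. Starts at 0 to 0.25. Stiff (about 4.5 N at mid grip), stays where it is left, but nothing locks it: a harder pull inwards folds it again, a pull outwards only presses it on its stop
- grip (a point): middle of the grip, on its centre line, 40 mm from the pivot. The grip is a black round sleeve, 20 mm in diameter, 54 mm long, spinning freely about its own centre line, with a steel cap whose end is 70 mm from the pivot. Upright, its middle is 200 mm and its top 230 mm above the bench; folded, its underside is 2 mm above the arm
- jaw: aluminium face plate of the moving jaw, slightly sprung on its slide. Origin on the bed at the middle of its front face. Moves 10 mm along the clamp's +y per rad of crank until it squeezes the shaft. No need to touch it
- shaft: piece of dark round graphite shaft, 15 mm in diameter, 280 mm long, lying loose across the bed along the clamp's x, between the jaws. Origin at its middle on its centre line, x along it. The jaw rolls it along until it meets the back jaw. No need to touch it
- jar: closed clear jar with a black cap, 64 mm in diameter, 85 mm high, a bystander; origin under it
- tape: roll of tape lying flat, 96 mm across, 24 mm high, a bystander; origin under it
- driver: screwdriver lying on the bench, a bystander

How it is judged (in metres and radians):
On the way, in this order (a step that is already met when the one before it is completed fails the run):
1. the handle stands upright against its stop (value of joint handle above 1.5 rad), for 0.2 s.
2. with the handle upright, the crank has brought the jaw onto the shaft and clamped it (contact force between jaw and shaft above 12 N and value of joint handle above 1.4 rad), for 0.2 s.
At the end, for the whole second after the job is handed in: The moving jaw presses the shaft with 12 to 36 N, the shaft is at rest, and the handle is let go and still upright (above 1.4 rad) (all of step 2 and contact force between jaw and shaft below 36 N and linear speed of shaft below 0.01 m/s); the robot touches nothing.
It fails at once if the shaft was crushed: more than 45 N from the jaw (contact force between jaw and shaft above 45 N).
It fails at once if the crank was turned with its handle still folded (distance of pivot from where it was at the start of the episode above 0.03 m and value of joint handle below 1.2 rad).
It fails at once if a bystander was disturbed (distance of any of jar, tape, driver from where it was at the start of the episode above 0.02 m).
It also fails if it takes over 72 s, if anything falls off the work surface, if the arm or the gripper's body presses on something with over 40 N, if the wrist force passes 120 N, or if a joint passes its speed limit or range.

## Working session

There is one attempt and no reset: what is moved stays moved. The work goes in short steps, Python scripts to look and compute and a tool call to move; the robot and the scene stay as the last step left them, time stands still between calls to the robot, and variables do not carry over. Pictures are saved under pics/ and viewed, and the job is handed in when it is done.

Besides the shell and the picture viewer there is one more tool, called after "Call:" as name(argument=value, ...) on one line, values as JSON. move_arm: Moves the arm, as the interface text tells. Its arguments: {"type":"object","properties":{"commands":{"type":"array"}},"required":["commands"]}

```bash
ls; mkdir -p pics; python3 - <<'E'
from plant import sensors,cams
import cv2
print(sensors.get_obs())
for n in ["side","top","wrist"]:
    s=cams.snapshot(n); cv2.imwrite(f"pics/{n}0.png",s["frame"][:,:,::-1])
    print(n,s["camera_matrix"].tolist(),s["R"].tolist(),s["t"].tolist())
E
```

```text
pics
{'clock': 0.0, 'joint_pos': array([-4.76077566e+01,  2.05903689e+01,  6.34529767e-01, -1.93943256e-02,
       -7.01355106e+01, -1.65069811e+01]), 'qvel': array([-0.03640825, -0.06362163, -0.04083069, -0.02829498,  0.00871833,
        0.01018208]), 'tau': array([ 3.30801277e-04, -5.82726073e+01,  2.93056262e+01,  6.99755609e+00,
        6.77667311e-03, -1.99087417e-04]), 'tool_pos': array([ 0.29445042, -0.60685781,  0.22564274]), 'orientation': array([ 1.79907235e+02, -8.47722164e-03, -1.54121335e+02]), 'force': array([-1.23575727, -0.26654556, -0.83626042]), 'moment': array([-0.00628465,  0.01325928,  0.03701022]), 'opening': 0.087563665028975}
side [[394.4015456461836, 0.0, 258.5142652064886], [0.0, 394.4015456461836, 192.22221637995193], [0.0, 0.0, 1.0]] [[0.7950780620049832, -0.6061187566660445, -0.021700878692067292], [-0.38978232830358767, -0.48323079613250636, -0.7839373279869878], [0.46467258565643166, 0.6317499904920869, -0.620460585091925]] [-0.5239393048839016, 0.29734532114004064, 0.5232499283559118]
top [[347.4320323935706, 0.0, 256.76711508670974], [0.0, 347.4320323935706, 195.22855203574704], [0.0, 0.0, 1.0]] [[-0.0011677595052366956, -0.9995676419555396, -0.029379678234793233], [-0.9927126602409567, 0.004699001258128279, -0.12041384299364603], [0.12049983624495206, 0.02902496412776701, -0.9922889402398483]] [-0.03269462010152615, 0.6351935407637652, 0.6910694818798989]
wrist [[313.4765529365574, 0.0, 255.0564224129126], [0.0, 313.4765529365574, 189.80069372327426], [0.0, 0.0, 1.0]] [[-0.43702902568782065, 0.8994458520297642, 0.0016703211686123717], [0.8686084417396897, 0.42156196397148593, 0.2603937124261098], [0.23350590066399224, 0.1152504655042905, -0.9655010743423036]] [0.675615638955106, -0.03172828988903238, 0.3900592823378574]
```

View pics/side0.png

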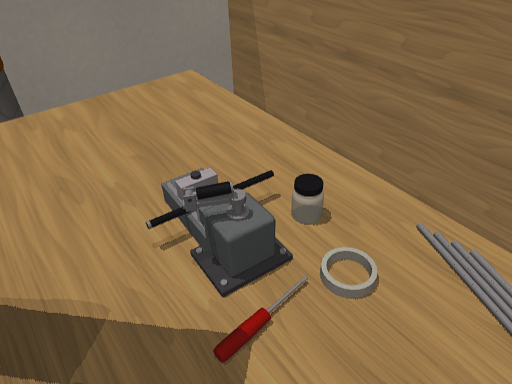

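View pics/top0.png

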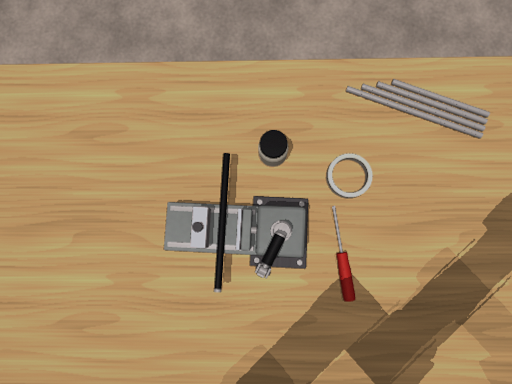

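View pics/wrist0.png

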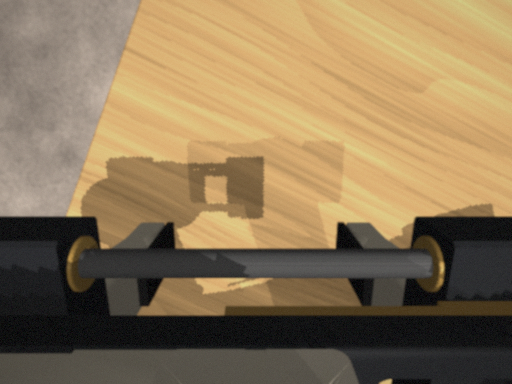

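The top view shows the crank axis near (282,230) and the fork near (263,270). The clamp's +y points left, which is world +y. I'll zoom in for measurement.

```bash
python3 - <<'E'
import cv2
a=cv2.imread("pics/top0.png")[180:310,150:320]; cv2.imwrite("pics/top0z.png",cv2.resize(a,None,fx=4.5,fy=4.5,interpolation=cv2.INTER_CUBIC))
a=cv2.imread("pics/side0.png")[155:300,140:300]; cv2.imwrite("pics/side0z.png",cv2.resize(a,None,fx=4,fy=4,interpolation=cv2.INTER_CUBIC))
E
```

```text
(no output)
```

View pics/top0z.png

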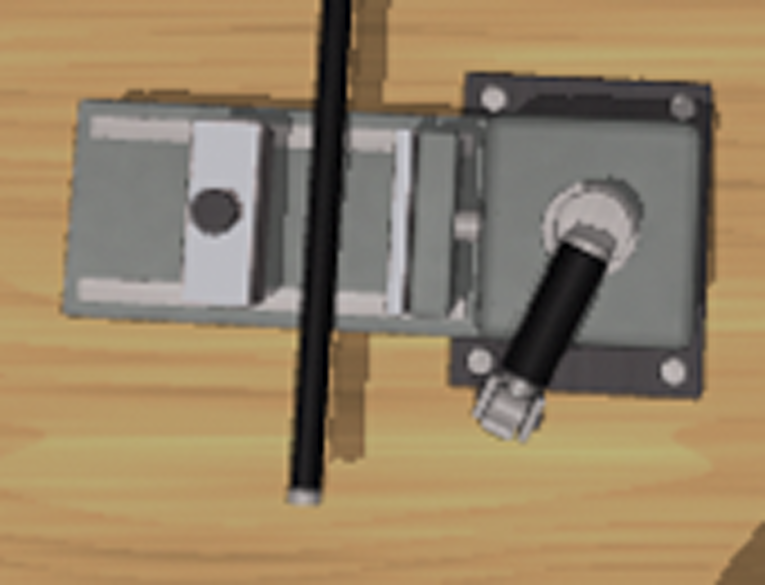

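View pics/side0z.png

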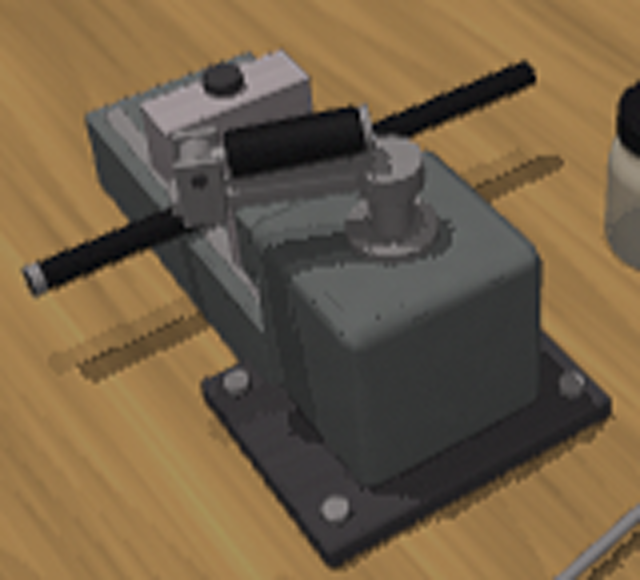

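```bash
cat > h.py <<'E'
import numpy as np
from plant import cams
C={}
def cam(n):
    if n not in C:
        s=cams.snapshot(n); C[n]=(s["camera_matrix"],s["R"],s["t"])
    return C[n]
def ray(n,uv):
    K,R,t=cam(n); d=R.T@np.linalg.solve(K,[uv[0],uv[1],1.]); return -R.T@t,d/np.linalg.norm(d)
def onz(n,uv,z):
    o,d=ray(n,uv); return o+d*(z-o[2])/d[2]
def tri(uv1,uv2,n1="top",n2="side"):
    o,d=ray(n1,uv1);p,e=ray(n2,uv2)
    s=np.linalg.lstsq(np.c_[d,-e],p-o,rcond=None)[0]
    a=o+d*s[0];b=p+e*s[1]; return (a+b)/2,np.linalg.norm(a-b)
def proj(n,X):
    K,R,t=cam(n); c=K@(R@np.asarray(X)+t); return c[:2]/c[2]
T=lambda u,v:(150+u/4.5,180+v/4.5)
S=lambda u,v:(140+u/4,155+v/4)
E
python3 - <<'E'
from h import *
np.set_printoptions(precision=4,suppress=True)
for nm,p in dict(b1=(493,98),b2=(683,107),b3=(673,372),b4=(480,362)).items(): print(nm,onz("top",T(*p),.012))
for p in [(483,115),(700,125),(693,347),(478,335)]: print("gear",onz("top",T(*p),.112))
for p in [(597,222)]: print("hub",onz("top",T(*p),.148))
print("hub side",onz("side",S(396,155),.15), tri(T(597,218),S(396,155)))
print("grip inner end",tri(T(588,248),S(360,132)))
print("grip outer end",tri(T(522,373),S(230,150)))
print("fork",onz("top",T(508,408),.165))
print("fork pin side end", onz("side",S(198,182),.16))
# bed edges direction
for p in [(85,100),(465,118),(65,315),(470,335)]: print("bed",onz("top",T(*p),.05))
print("shaft ends",onz("top",T(335,-120),.06),onz("top",T(304,495),.0575))
print("movjaw",[onz("top",T(*p),.091) for p in [(412,130),(402,315)]],"back",[onz("top",T(*p),.091) for p in [(262,122),(248,305)]])
E
```

```text
b1 [ 0.6239 -0.0398  0.012 ]
b2 [ 0.6192 -0.131   0.012 ]
b3 [ 0.4941 -0.1242  0.012 ]
b4 [ 0.4986 -0.0334  0.012 ]
gear [ 0.6066 -0.0378  0.112 ]
gear [ 0.6021 -0.1278  0.112 ]
gear [ 0.5112 -0.1234  0.112 ]
gear [ 0.516  -0.0356  0.112 ]
hub [ 0.5612 -0.0832  0.148 ]
hub side [ 0.5592 -0.0842  0.15  ] (array([ 0.5618, -0.0826,  0.1479]), np.float64(0.0024418190025205584))
grip inner end (array([ 0.5494, -0.078 ,  0.1631]), np.float64(0.003982836484299306))
grip outer end (array([ 0.5032, -0.0531,  0.1614]), np.float64(0.0024822556159457792))
fork [ 0.4916 -0.0484  0.165 ]
fork pin side end [ 0.483  -0.0604  0.16  ]
bed [0.6199 0.1474 0.05  ]
bed [ 0.6109 -0.0278  0.05  ]
bed [0.522  0.1536 0.05  ]
bed [ 0.5131 -0.0301  0.05  ]
shaft ends [0.7201 0.0316 0.06  ] [0.4438 0.0428 0.0575]
movjaw [array([ 0.6021, -0.0066,  0.091 ]), array([ 0.5234, -0.0027,  0.091 ])] back [array([0.6058, 0.0583, 0.091 ]), array([0.5276, 0.0631, 0.091 ])]
```

Call:
move_arm(commands=[[8.76,-2.8,2.4,-0.2,0,0,-0.14],[8.76,-5.6,4.8,-0.4,0,0,-0.28],[8.76,-9.2,8,-0.6,0,0,-0.44],[8.76,-13,11.2,-0.8,0,0,-0.6],[8.76,-16.8,14.5,-1,0,0,-0.77],[8.76,-20.6,17.8,-1.2,0,0,-0.94],[8.76,-24.4,21.1,-1.4,0,0,-1.1],[8.76,-28,24.2,-1.6,0,0,-1.26]])

```text
clock: 1.25
tool_pos: [0.4413, -0.2657, 0.2428]
orientation: [-180.0, -0.0, -81.6]
force: [0.2, 0.4, -0.2]
opening: 0.0873
```

```bash
cat >> h.py <<'E'
from plant import sensors
from scipy.spatial.transform import Rotation as Ro
def pose():
    o=sensors.get_obs(); return np.array(o["tool_pos"]),Ro.from_euler("xyz",o["orientation"],degrees=True),o
def goal(p,rpy):
    p0,R0,o=pose(); Rg=Ro.from_euler("xyz",rpy,degrees=True)
    print("shift cm",R0.inv().apply(np.array(p)-p0)*100,"rotvec",(R0.inv()*Rg).as_rotvec(), "at",p0,o["orientation"],"q",o["joint_pos"],"F",o["force"],"open",o["opening"],"t",o["clock"])
np.set_printoptions(precision=4,suppress=True)
E
python3 -c "
from h import *
goal([.5284,-.066,.22],[180,0,-27.2])"
```

```text
shift cm [-18.4853 -11.5275   2.2858] rotvec [-0.0004 -0.0004 -0.9496] at [ 0.4413 -0.2657  0.2428] [-179.9715   -0.0076  -81.607 ] q [ -9.1915   4.7319 -17.7771  -0.0015 -67.4615  17.5851] F [ 0.2133  0.3882 -0.2265] open 0.08729814518903836 t 1.25
```

Call:
move_arm(commands=[[8.76,-2.6,-1.6,0.3,0,0,-0.13],[8.76,-5.4,-3.4,0.6,0,0,-0.28],[8.76,-9,-5.6,1,0,0,-0.46],[8.76,-12.6,-7.8,1.4,0,0,-0.64],[8.76,-15.8,-9.8,1.9,0,0,-0.8],[8.76,-17.8,-11.1,2.2,0,0,-0.91],[8.76,-18.5,-11.5,2.3,0,0,-0.95],[8.76,-18.5,-11.5,2.3,0,0,-0.95]])

```text
clock: 2.25
tool_pos: [0.5287, -0.0679, 0.2195]
orientation: [180.0, 0.0, -27.5]
force: [0.5, -1.2, 0.0]
opening: 0.0877
```

```bash
python3 -c "
from h import *
import cv2
goal([.5284,-.066,.147],[180,0,-27.2])
for n in ['wrist','side']:
    s=cams.snapshot(n); cv2.imwrite('pics/%s1.png'%n,s['frame'][:,:,::-1])
"
```

```text
shift cm [-0.1076 -0.1578  7.2476] rotvec [ 0.0003  0.0003 -0.0055] at [ 0.5287 -0.0679  0.2195] [179.9844   0.0158 -27.5166] q [ 13.7745   7.463  -17.7916   0.0014 -64.7675  48.7083] F [ 0.5088 -1.1771  0.0052] open 0.08766601417158176 t 2.25
```

View pics/wrist1.png

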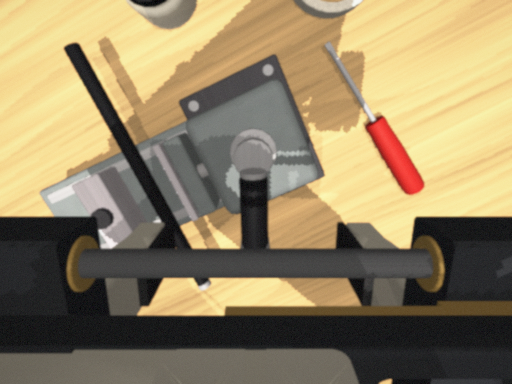

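View pics/side1.png

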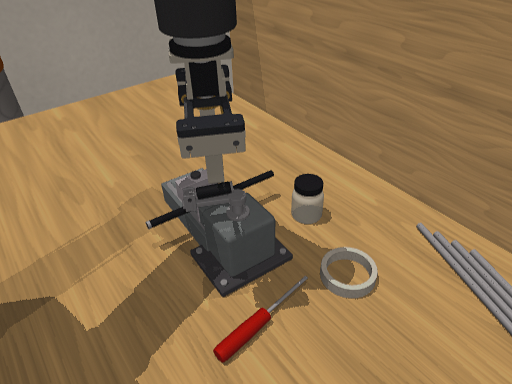

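The wrist view shows the handle at columns 243–268, centred between the fingers and parallel to tool x. Next I descend and close.

Call:
move_arm(commands=[[8.76,-0.1,-0.1,1.5,0,0,-0.005],[8.76,-0.1,-0.1,3.5,0,0,-0.005],[8.76,-0.1,-0.1,5.5,0,0,-0.005],[8.76,-0.1,-0.1,6.8,0,0,-0.005],[8.76,-0.1,-0.1,7.2,0,0,-0.005],[5,-0.1,-0.1,7.2,0,0,-0.005],[2.5,-0.1,-0.1,7.2,0,0,-0.005],[1.5,-0.1,-0.1,7.2,0,0,-0.005]])

```text
clock: 3.35
tool_pos: [0.5287, -0.0665, 0.1481]
orientation: [-180.0, -0.0, -27.2]
force: [-0.9, -0.7, 0.4]
opening: 0.063
```

Call:
move_arm(commands=[[1.0,0,0,0,0,0,0],[1.0,0,0,0,0,0,0],[1.0,0,0,0,0,0,0],[1.0,0,0,0,0,0,0],[1.0,0,0,0,0,0,0],[1.0,0,0,0,0,0,0],[1.0,0,0,0,0,0,0],[1.0,0,0,0,0,0,0]])

```text
clock: 4.35
tool_pos: [0.5283, -0.0666, 0.1475]
orientation: [180.0, 0.0, -27.2]
force: [-0.1, 1.0, 0.4]
opening: 0.0188
```

```bash
python3 -c "
from h import *
import cv2
goal([.5284,-.066,.147],[180,0,-27.2])
d=.013
for th in np.linspace(0,95,17):
    t=np.radians(th);f=np.radians(th*.65)
    print(round(th), np.round([4*(np.cos(t)-1)+100*d*np.sin(f), -4*np.sin(t)+100*d*(np.cos(f)-1), f],2))
for n in ['wrist','side']:
    s=cams.snapshot(n); cv2.imwrite('pics/%s2.png'%n,s['frame'][:,:,::-1])
"
```

```text
shift cm [-0.022  -0.0586  0.0545] rotvec [ 0.      0.     -0.0001] at [ 0.5283 -0.0666  0.1475] [179.9991   0.0022 -27.2036] q [ 13.9236  11.0635 -23.5933  -0.001  -55.3454  48.8733] F [-0.1498  0.957   0.4364] open 0.018801713992160997 t 4.35
0 [0. 0. 0.]
6 [ 0.07 -0.42  0.07]
12 [ 0.09 -0.83  0.13]
18 [ 0.07 -1.25  0.2 ]
24 [ 0.01 -1.66  0.27]
30 [-0.1  -2.05  0.34]
36 [-0.24 -2.43  0.4 ]
42 [-0.42 -2.8   0.47]
48 [-0.63 -3.13  0.54]
53 [-0.88 -3.44  0.61]
59 [-1.15 -3.73  0.67]
65 [-1.45 -3.98  0.74]
71 [-1.77 -4.19  0.81]
77 [-2.11 -4.37  0.88]
83 [-2.47 -4.51  0.94]
89 [-2.83 -4.61  1.01]
95 [-3.2  -4.67  1.08]
```

View pics/side2.png

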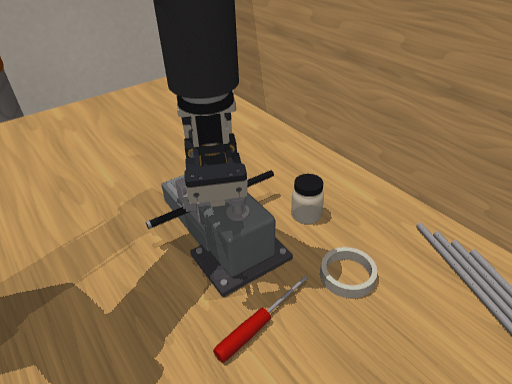

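The gripper has closed on the sleeve, with an opening of 18.8 mm. Next comes the first half of the swing.

Call:
move_arm(commands=[[1.0,0.07,0,-0.42,0,0.07,0],[1.0,0.09,0,-0.83,0,0.13,0],[1.0,0.07,0,-1.25,0,0.2,0],[1.0,0.01,0,-1.66,0,0.27,0],[1.0,-0.1,0,-2.05,0,0.34,0],[1.0,-0.24,0,-2.43,0,0.4,0],[1.0,-0.42,0,-2.8,0,0.47,0],[1.0,-0.42,0,-2.8,0,0.47,0]])

```text
clock: 5.45
tool_pos: [0.5238, -0.064, 0.1752]
orientation: [-180.0, -27.0, -27.1]
force: [-2.0, 9.3, -4.3]
opening: 0.0194
```

```bash
python3 -c "
from h import *
import cv2
goal([.5283,-.0666,.1475],[180,0,-27.2])
R0=Ro.from_euler('xyz',[180,0,-27.2],degrees=True)
R1=R0*Ro.from_rotvec([0,.47,0]);
d=1.3
P=lambda t,f:np.array([4*(np.cos(t)-1)+d*np.sin(f),0,-4*np.sin(t)+d*(np.cos(f)-1)])
a=P(np.radians(41.6),.47)
for th in [41.6,48,54,60,66,72,78,84,89,92]:
    t=np.radians(th);f=t*.65
    print(th,(R1.inv()*R0).apply(P(t,f)-a).round(2),round(f-.47,2))
for n in ['wrist','side']:
    s=cams.snapshot(n); cv2.imwrite('pics/%s3.png'%n,s['frame'][:,:,::-1])
"
```

```text
shift cm [-0.7947  0.0261  2.7009] rotvec [-0.0012 -0.4706  0.0025] at [ 0.5238 -0.064   0.1752] [-179.9603  -26.9626  -27.0618] q [ 21.5268  -4.0552 -57.7652  49.9572 -26.3325  -2.1337] F [-1.9636  9.3457 -4.2788] open 0.01941799084212687 t 5.45
41.6 [ 0. -0. -0.] 0.0
48 [-0.04  0.   -0.43] 0.07
54 [-0.12  0.   -0.82] 0.14
60 [-0.25  0.   -1.2 ] 0.21
66 [-0.41  0.   -1.56] 0.28
72 [-0.6  0.  -1.9] 0.35
78 [-0.83  0.   -2.21] 0.41
84 [-1.09  0.   -2.49] 0.48
89 [-1.33  0.   -2.71] 0.54
92 [-1.48  0.   -2.82] 0.57
```

View pics/side3.png

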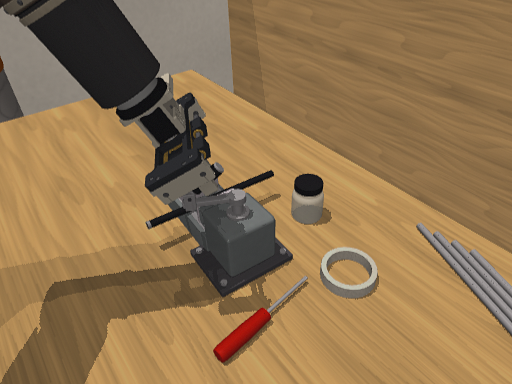

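View pics/wrist3.png

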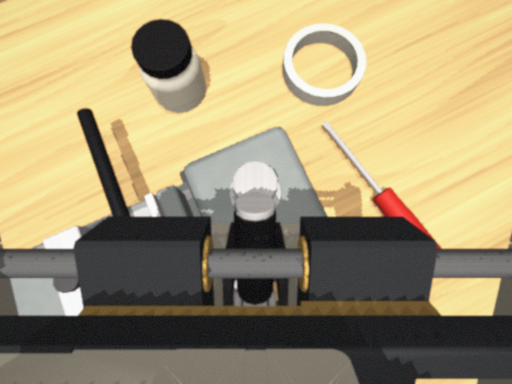

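Joint 3 is close to its limit (-57.8 against -58.28), so I'll finish the arc while tilting the tool back upright and let the sleeve turn between the pads.

```bash
python3 -c "
from h import *
R0=Ro.from_euler('xyz',[180,0,-27.2],degrees=True)
R1=R0*Ro.from_rotvec([0,.47,0]);
d=1.3
P=lambda t,f:np.array([4*(np.cos(t)-1)+d*np.sin(f),0,-4*np.sin(t)+d*(np.cos(f)-1)])
a=P(np.radians(41.6),.47)
for i,th in enumerate(np.linspace(41.6,92,16)):
    t=np.radians(th);f=.47*(1-i/15)
    print(th.round(1),(R1.inv()*R0).apply(P(t,f)-a).round(2),round(f-.47,2))
"
```

```text
41.6 [0. 0. 0.] 0.0
45.0 [-0.11  0.   -0.23] -0.03
48.3 [-0.23  0.   -0.45] -0.06
51.7 [-0.36  0.   -0.67] -0.09
55.0 [-0.5   0.   -0.88] -0.13
58.4 [-0.66  0.   -1.09] -0.16
61.8 [-0.83  0.   -1.29] -0.19
65.1 [-1.01  0.   -1.49] -0.22
68.5 [-1.2   0.   -1.68] -0.25
71.8 [-1.4   0.   -1.86] -0.28
75.2 [-1.61  0.   -2.04] -0.31
78.6 [-1.83  0.   -2.2 ] -0.34
81.9 [-2.05  0.   -2.35] -0.38
85.3 [-2.29  0.   -2.5 ] -0.41
88.6 [-2.53  0.   -2.63] -0.44
92.0 [-2.77  0.   -2.76] -0.47
```

Call:
move_arm(commands=[[1.0,-0.11,0,-0.23,0,-0.03,0],[1.0,-0.23,0,-0.45,0,-0.06,0],[1.0,-0.36,0,-0.67,0,-0.09,0],[1.0,-0.5,0,-0.88,0,-0.13,0],[1.0,-0.66,0,-1.09,0,-0.16,0],[1.0,-0.83,0,-1.29,0,-0.19,0],[1.0,-1.01,0,-1.49,0,-0.22,0],[1.0,-1.01,0,-1.49,0,-0.22,0]])

```text
clock: 6.55
tool_pos: [0.5108, -0.0572, 0.1839]
orientation: [-180.0, -14.2, -27.2]
force: [2.3, -3.4, -3.3]
opening: 0.0191
```

```bash
python3 -c "
from h import *
import cv2
goal([.5283,-.0666,.1475],[180,0,-27.2])
R0=Ro.from_euler('xyz',[180,0,-27.2],degrees=True)
R1=R0*Ro.from_rotvec([0,.25,0]);
d=1.3
P=lambda t,f:np.array([4*(np.cos(t)-1)+d*np.sin(f),0,-4*np.sin(t)+d*(np.cos(f)-1)])
a=P(np.radians(65.1),.25)
for i,th in enumerate(np.linspace(65.1,94,8)):
    t=np.radians(th);f=.25*(1-i/7)
    print(th.round(1),(R1.inv()*R0).apply(P(t,f)-a).round(2),round(f-.25,2))
for n in ['wrist','side']:
    s=cams.snapshot(n); cv2.imwrite('pics/%s4.png'%n,s['frame'][:,:,::-1])
"
```

```text
shift cm [1.0268 0.0346 4.0132] rotvec [-0.0004 -0.248  -0.0007] at [ 0.5108 -0.0572  0.1839] [-179.9688  -14.2117  -27.2462] q [ 23.4697  -0.6836 -39.634   16.1293 -43.0612  28.2335] F [ 2.3187 -3.3561 -3.3022] open 0.019085858609074084 t 6.55
65.1 [0. 0. 0.] 0.0
69.2 [-0.28 -0.   -0.17] -0.04
73.4 [-0.56 -0.   -0.33] -0.07
77.5 [-0.86 -0.   -0.48] -0.11
81.6 [-1.17 -0.   -0.6 ] -0.14
85.7 [-1.49 -0.   -0.71] -0.18
89.9 [-1.81 -0.   -0.8 ] -0.21
94.0 [-2.13 -0.   -0.88] -0.25
```

View pics/side4.png

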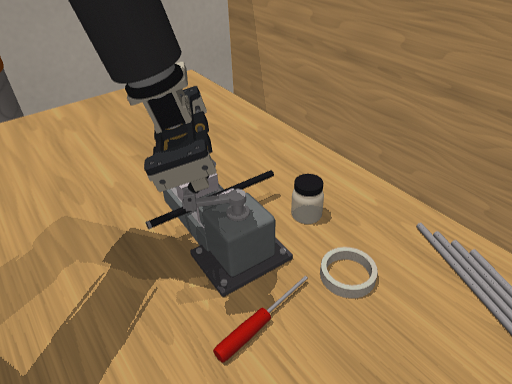

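View pics/wrist4.png

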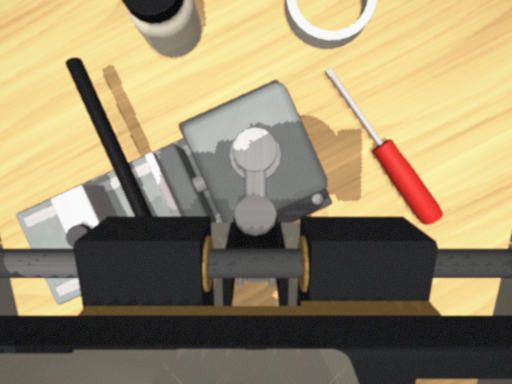

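The wrist view shows the cap face at (256,213), so the handle is following, and the crank arm is visible below it. I'll finish the arc.

Call:
move_arm(commands=[[1.0,-0.28,0,-0.17,0,-0.04,0],[1.0,-0.56,0,-0.33,0,-0.07,0],[1.0,-0.86,0,-0.48,0,-0.11,0],[1.0,-1.17,0,-0.6,0,-0.14,0],[1.0,-1.49,0,-0.71,0,-0.18,0],[1.0,-1.81,0,-0.8,0,-0.21,0],[1.0,-2.1,0,-0.85,0,-0.25,0],[1.0,-2.1,0,-0.85,0,-0.25,0]])

```text
clock: 7.65
tool_pos: [0.4941, -0.0481, 0.1899]
orientation: [-179.9, -0.3, -27.1]
force: [4.8, -8.9, 9.0]
opening: 0.0183
```

```bash
python3 -c "
from h import *
import cv2
goal([.4928,-.0477,.185],[180,0,-27.2])
for n in ['wrist','side','top']:
    s=cams.snapshot(n); cv2.imwrite('pics/%s5.png'%n,s['frame'][:,:,::-1])
"
```

```text
shift cm [-0.1356  0.0244  0.4924] rotvec [-0.0018 -0.0057  0.0009] at [ 0.4941 -0.0481  0.1899] [-179.8965   -0.3245  -27.1472] q [ 17.295    5.0518 -24.7786   0.1772 -59.8655  45.4695] F [ 4.7573 -8.868   8.9665] open 0.01825786727583927 t 7.65
```

View pics/side5.png

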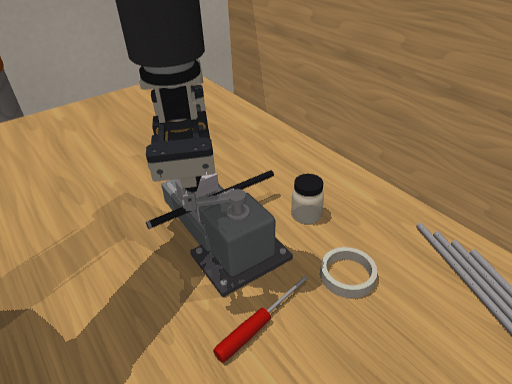

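View pics/wrist5.png

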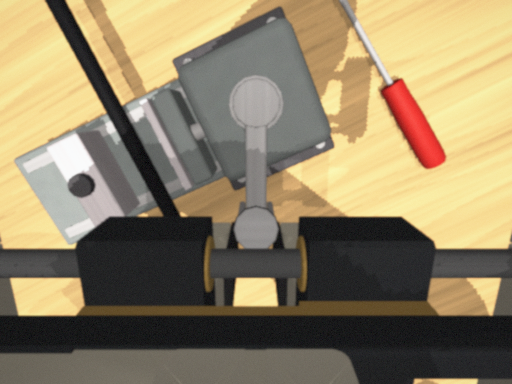

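```bash
python3 -c "
from h import *
print('cap',onz('wrist',(256,228),.230),'hub',onz('wrist',(256,103),.150), 'top check axis px', )
"
```

```text
cap [ 0.5135 -0.06    0.23  ] hub [ 0.5576 -0.0827  0.15  ] top check axis px
```

```bash
python3 -c "
from h import *
import cv2
s=cams.snapshot('wrist');o=-s['R'].T@s['t']
ax=np.array([.5595,-.082]);u=np.array([-.889,.457]);pv=ax+.075*u
for r in (.225,.23,.222):
  p=onz('wrist',(256,228),r); print(r,(p[:2]-pv)@-u, (p[:2]-pv)@[u[1],-u[0]])
print('cam rel pivot inward',(o[:2]-pv)@-u,o[2])
for th in (60,70,80,90):
  t=np.radians(th); c=np.r_[pv-u*.07*np.cos(t),.16+.07*np.sin(t)]; print(th,proj('wrist',c),proj('side',c),proj('top',c))
im=s['frame'][150:300,150:360,::-1]; cv2.imwrite('pics/w5z.png',cv2.resize(im,None,fx=3.5,fy=3.5,interpolation=2))
"
```

```text
0.225 0.021989737102801568 -0.001512371908549898
0.23 0.02398100111950642 -0.0015002983798495747
0.222 0.02079497869277862 -0.0015196160257701138
cam rel pivot inward 0.07118023359722997 0.3484765588449795
60 [252.5094 195.4653] [209.3239 159.4165] [272.3362 252.6784]
70 [252.3874 224.3485] [201.5287 157.3715] [269.0971 259.3861]
80 [252.3108 253.6256] [193.2829 156.4918] [265.5673 266.5797]
90 [252.2856 281.0189] [184.8823 156.8303] [261.8881 273.9683]
```

View pics/w5z.png

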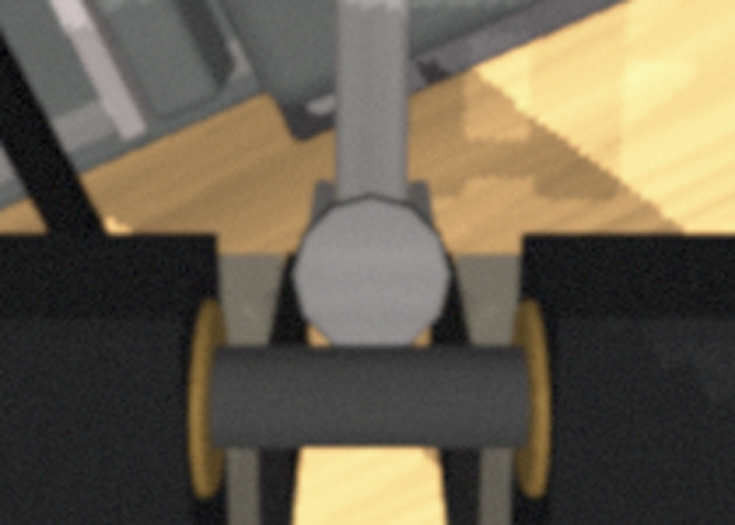

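The cap projects to about 71° unfolded, not 90°. The handle slid to the inner edge of the pads. I'll open, move in 10 mm, lean the tool to match the handle and grip again.

Call:
move_arm(commands=[[5,0,0,0,0,0,0],[5,0,0,0,0,0,0],[5,0.2,0,0.1,0,-0.08,0],[5,0.5,0,0.2,0,-0.2,0],[5,0.8,0,0.3,0,-0.28,0],[5,1.0,0,0.35,0,-0.33,0],[5,1.0,0,0.35,0,-0.33,0],[5,1.0,0,0.35,0,-0.33,0]])

```text
clock: 9.05
tool_pos: [0.4992, -0.0515, 0.1836]
orientation: [-180.0, 18.9, -27.2]
force: [0.1, 0.2, 0.4]
opening: 0.0502
```

```bash
python3 -c "
from h import *
import cv2
s=cams.snapshot('wrist')
p,R,o=pose()
ax=np.array([.5595,-.082]);u=np.array([-.889,.457]);pv=ax+.075*u
print('tcp inward',(p[:2]-pv)@-u,p[2],R.apply([0,0,1]),o['force'],o['joint_pos'])
for th in (60,70,80,90):
  t=np.radians(th); c=np.r_[pv-u*.07*np.cos(t),.16+.07*np.sin(t)]; print(th,proj('wrist',c))
cv2.imwrite('pics/w6.png',s['frame'][:,:,::-1])
cv2.imwrite('pics/s6.png',cams.snapshot('side')['frame'][:,:,::-1])
"
```

```text
tcp inward 0.007315707244615255 0.18393842661263615 [-0.2876  0.1479 -0.9463] [ 0.1135 -1.3581 -0.6793] [  7.7519  17.7796  -7.4215 -10.8294 -80.6131  58.3331]
60 [250.6417 251.7551]
70 [250.68   280.4563]
80 [250.7827 305.216 ]
90 [250.9368 324.581 ]
```

View pics/w6.png

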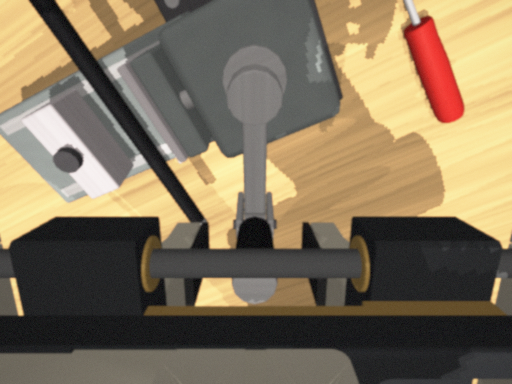

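View pics/s6.png

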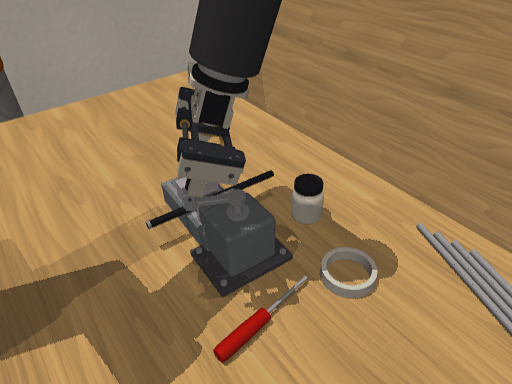

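The cap is at about row 280, which matches 70°, and the handle is centred between the fingers. I'll close and rotate about the pivot.

Call:
move_arm(commands=[[1,0,0,0,0,0,0],[1,0,0,0,0,0,0],[1,0,0,0,0,0,0],[1,0,0,0,0,0,0],[1,0,0,0,0,0,0],[1,0,0,0,0,0,0],[1,-0.12,0,0,0,0.05,0],[1,-0.25,0,0.01,0,0.1,0]])

```text
clock: 10.2
tool_pos: [0.4978, -0.0505, 0.1847]
orientation: [-180.0, 13.1, -27.2]
force: [0.4, 2.8, 2.9]
opening: 0.0193
```

Call:
move_arm(commands=[[1,-0.15,0,0.02,0,0.05,0],[1,-0.28,0,0.04,0,0.1,0],[1,-0.4,0,0.07,0,0.15,0],[1,-0.55,0,0.1,0,0.2,0],[1,-0.7,0,0.12,0,0.24,0],[1,-0.85,0,0.14,0,0.26,0],[1,-1.0,0,0.14,0,0.26,0],[1,-1.0,0,0.14,0,0.26,0]])

```text
clock: 11.2
tool_pos: [0.4914, -0.0471, 0.186]
orientation: [-180.0, -2.0, -27.1]
force: [14.8, -10.2, -9.4]
opening: 0.0198
```

```bash
python3 -c "
from h import *
import cv2
s=cams.snapshot('wrist')
p,R,o=pose()
ax=np.array([.5595,-.082]);u=np.array([-.889,.457]);pv=ax+.075*u
print('tcp inward',(p[:2]-pv)@-u,p[2],R.apply([0,0,1]),o['force'],o['force'][:2]@-u,o['opening'],o['joint_pos'])
for th in (70,80,90):
  t=np.radians(th); c=np.r_[pv-u*.07*np.cos(t),.16+.07*np.sin(t)]; print(th,proj('wrist',c))
cv2.imwrite('pics/w7.png',s['frame'][:,:,::-1])
cv2.imwrite('pics/s7.png',cams.snapshot('side')['frame'][:,:,::-1])
"
```

```text
tcp inward -0.0014965102624746054 0.1860377007937038 [ 0.0318 -0.0155 -0.9994] [15.5596 -8.5721 -8.9043] 17.74995533881147 0.01957426005306061 [ 18.564    3.9806 -27.1896   1.6915 -57.3964  43.3877]
70 [251.6184 218.3818]
80 [251.561  248.7587]
90 [251.5623 277.5543]
```

View pics/w7.png

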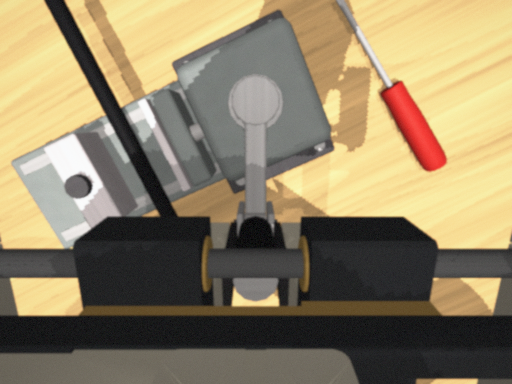

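View pics/s7.png

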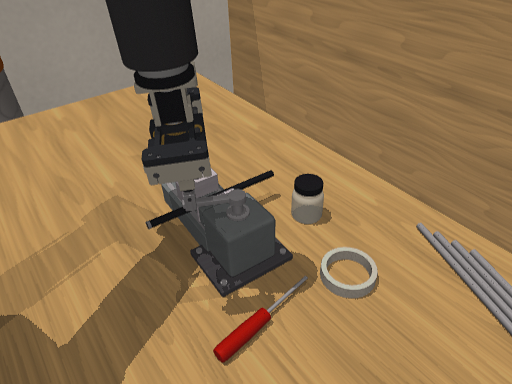

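The cap centre is at about row 278, which is 90°. There is an inward reaction of 17.7 N, so the handle is on its stop. The top of the arc is done and I can start cranking, keeping a small outward bias.

```bash
cat > arc.py <<'E'
import sys,numpy as np
b0,db,n=map(float,sys.argv[1:4]); r=float(sys.argv[4]) if len(sys.argv)>4 else 7.8
P=lambda b:np.array([-r*np.cos(b),-r*np.sin(b)])
for k in range(1,9):
    k=min(k,n); print((P(b0+k*db)-P(b0)).round(2).tolist(),end=" ")
print()
E
for b in 0 .64 1.28 1.92 2.56; do python3 arc.py $b .08 8; done
```

```text
[0.02, -0.62] [0.1, -1.24] [0.22, -1.85] [0.4, -2.45] [0.62, -3.04] [0.88, -3.6] [1.19, -4.14] [1.54, -4.66] 
[0.39, -0.49] [0.82, -0.94] [1.29, -1.35] [1.78, -1.73] [2.31, -2.07] [2.86, -2.36] [3.43, -2.61] [4.02, -2.81] 
[0.6, -0.15] [1.22, -0.26] [1.84, -0.32] [2.46, -0.32] [3.09, -0.28] [3.7, -0.19] [4.31, -0.05] [4.91, 0.14] 
[0.58, 0.24] [1.13, 0.52] [1.67, 0.84] [2.17, 1.21] [2.64, 1.62] [3.08, 2.06] [3.49, 2.54] [3.85, 3.04] 
[0.32, 0.53] [0.6, 1.09] [0.83, 1.67] [1.02, 2.27] [1.15, 2.88] [1.24, 3.49] [1.28, 4.12] [1.27, 4.74]
```

Call:
move_arm(commands=[[1,0.08,-0.62,0.05,0,-0.01,0],[1,0.2,-1.24,0.1,0,-0.02,0],[1,0.36,-1.85,0.15,0,-0.035,0],[1,0.55,-2.45,0.17,0,-0.035,0],[1,0.77,-3.04,0.18,0,-0.035,0],[1,1.03,-3.6,0.19,0,-0.035,0],[1,1.34,-4.14,0.2,0,-0.035,0],[1,1.69,-4.66,0.21,0,-0.035,0]])

```text
clock: 12.35
tool_pos: [0.5252, -0.0144, 0.1856]
orientation: [179.8, 0.2, -27.2]
force: [-3.7, -8.9, 12.4]
opening: 0.0193
```

```bash
cat > st.py <<'E'
from h import *
import cv2,sys
p,R,o=pose(); ax=np.array([.5595,-.082])
v=p[:2]-ax; r=np.linalg.norm(v); a=np.degrees(np.arctan2(v[1],v[0])); e=v/r; tg=np.array([e[1],-e[0]])
F=o['force']
print('r',r.round(4),'z',p[2].round(4),'crank',np.radians((177.1-a)%360).round(3),'Frad(+out)',(F[:2]@e).round(2),'Ftan(cw)',(F[:2]@tg).round(2),'Fz',F[2].round(2),'rpy',o['orientation'],'op',o['opening'].round(4),'q',o['joint_pos'].round(1),'t',o['clock'])
if len(sys.argv)>1:
    for n in sys.argv[2:]: cv2.imwrite(f'pics/{n}_{sys.argv[1]}.png',cams.snapshot(n)['frame'][:,:,::-1])
E
python3 st.py 8 side wrist
```

```text
Traceback (most recent call last):
  File "st.py", line 6, in <module>
    print('r',r.round(4),'z',p[2].round(4),'crank',np.radians((177.1-a)%360).round(3),'Frad(+out)',(F[:2]@e).round(2),'Ftan(cw)',(F[:2]@tg).round(2),'Fz',F[2].round(2),'rpy',o['orientation'],'op',o['opening'].round(4),'q',o['joint_pos'].round(1),'t',o['clock'])
                                                                                                                                                                                                    ^^^^^^^^^^^^^^^^^^
AttributeError: 'float' object has no attribute 'round'
```

```bash
sed -i "s/o\['opening'\].round(4)/round(o['opening'],4)/" st.py; python3 st.py 8 side wrist
```

```text
r 0.0758 z 0.1856 crank 1.05 Frad(+out) -6.29 Ftan(cw) -7.34 Fz 12.39 rpy [179.8455   0.1641 -27.1741] op 0.0193 q [ 19.8   8.4 -21.3  -0.  -60.5  43. ] t 12.35
```

View pics/side_8.png

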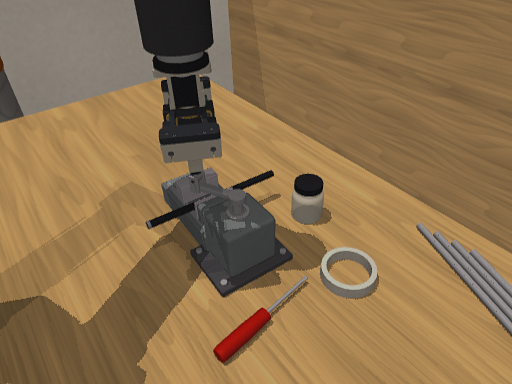

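The crank turns, with a tangential drag of about 7 N and 6 N pressing on the stop. I'll continue with the command 1 mm higher.

Call:
move_arm(commands=[[1,0.39,-0.49,-0.08,0,0,0],[1,0.82,-0.94,-0.08,0,0,0],[1,1.29,-1.35,-0.08,0,0,0],[1,1.78,-1.73,-0.08,0,0,0],[1,2.31,-2.07,-0.08,0,0,0],[1,2.86,-2.36,-0.08,0,0,0],[1,3.43,-2.61,-0.08,0,0,0],[1,4.02,-2.81,-0.08,0,0,0]])

```text
clock: 13.45
tool_pos: [0.5725, -0.0078, 0.1857]
orientation: [179.8, 0.3, -27.2]
force: [-6.5, -4.2, 12.0]
opening: 0.0194
```

```bash
python3 st.py
```

```text
r 0.0754 z 0.1857 crank 1.693 Frad(+out) -5.22 Ftan(cw) -5.72 Fz 12.0 rpy [179.8047   0.3141 -27.2043] op 0.0194 q [ 18.7  12.9 -15.5  -0.1 -61.9  44.1] t 13.45
```

Call:
move_arm(commands=[[1,0.6,-0.15,0,0,0,0],[1,1.22,-0.26,0,0,0,0],[1,1.84,-0.32,0,0,0,0],[1,2.46,-0.32,0,0,0,0],[1,3.09,-0.28,0,0,0,0],[1,3.7,-0.19,0,0,0,0],[1,4.31,-0.05,0,0,0,0],[1,4.91,0.14,0,0,0,0]])

```text
clock: 14.45
tool_pos: [0.6147, -0.0311, 0.1856]
orientation: [179.8, 0.4, -27.2]
force: [-10.2, -1.6, 14.7]
opening: 0.0194
```

```bash
python3 st.py 9 side wrist top
```

```text
r 0.0751 z 0.1856 crank 2.346 Frad(+out) -8.57 Ftan(cw) -5.77 Fz 14.71 rpy [179.8079   0.3867 -27.2012] op 0.0194 q [ 15.2  16.9 -10.1  -0.1 -63.4  47.7] t 14.45
```

View pics/wrist_9.png

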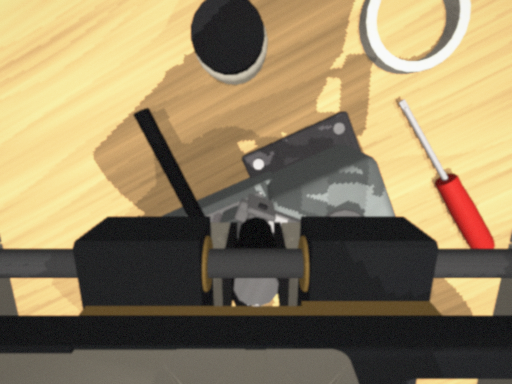

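View pics/side_9.png

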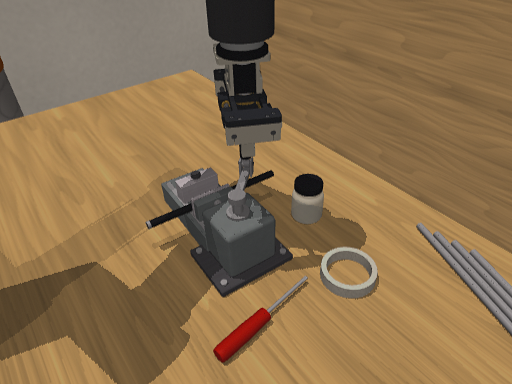

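Call:
move_arm(commands=[[1,0.58,0.24,-0.1,0,0,0],[1,1.13,0.52,-0.2,0,0,0],[1,1.67,0.84,-0.2,0,0,0],[1,2.17,1.21,-0.2,0,0,0],[1,2.64,1.62,-0.2,0,0,0],[1,3.08,2.06,-0.2,0,0,0],[1,3.49,2.54,-0.2,0,0,0],[1,3.85,3.04,-0.2,0,0,0]])

```text
clock: 15.6
tool_pos: [0.6339, -0.0742, 0.1857]
orientation: [179.9, 0.6, -27.2]
force: [-11.4, 5.6, 8.0]
opening: 0.0194
```

```bash
python3 st.py 10 top; python3 -c "
import cv2
a=cv2.imread('pics/top_10.png')[180:310,150:320]; cv2.imwrite('pics/top_10z.png',cv2.resize(a,None,fx=4.5,fy=4.5,interpolation=2))"
```

```text
r 0.0748 z 0.1857 crank 2.986 Frad(+out) -10.73 Ftan(cw) -6.72 Fz 8.03 rpy [179.8659   0.5834 -27.214 ] op 0.0194 q [ 10.7  19.1  -6.9  -0.3 -64.6  52.2] t 15.6
```

View pics/top_10z.png

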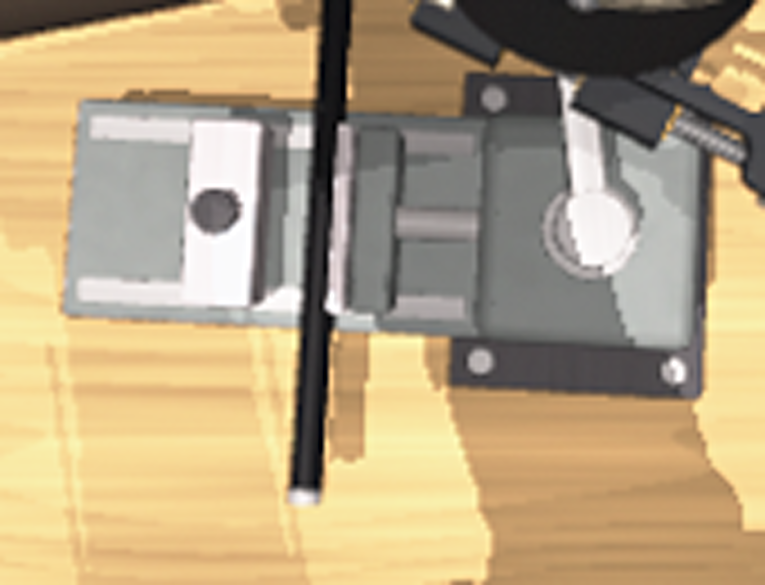

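```bash
python3 -c "
from h import *
ax=np.array([.5595,-.082]); y=np.array([.0506,.9987])
f=lambda p,z:((onz('top',T(*p),z)[:2]-ax)@y*1000).round(1)
print('back face top',f((265,125),.091),f((250,303),.091))
print('shaft L/R near bottom end',f((292,480),.0575),f((323,480),.0575),'top',f((321,20),.0575),f((350,20),.0575))
print('jaw block rear',f((403,130),.091),f((391,310),.091),'before',f((457,130),.091),f((448,315),.091))
print('jaw plate front before',f((396,132),.091),f((387,310),.091),'rear',f((413,132),.091))
print('jaw plate rear now',f((355,130),.091),f((346,305),.091))
"
```

```text
back face top 141.1 142.5
shaft L/R near bottom end 124.5 110.8 top 124.4 111.1
jaw block rear 81.3 82.2 before 58.1 57.9
jaw plate front before 84.3 83.9 rear 77.0
jaw plate rear now 102.0 101.5
```

Jaw front is at about 110 mm and the catch needs about 127 mm, so I predict the catch near crank 4.7. I'll continue to about 4.1, then slow down.

Call:
move_arm(commands=[[1,0.32,0.53,0,0,0,0],[1,0.6,1.09,0,0,0,0],[1,0.83,1.67,0,0,0,0],[1,1.02,2.27,0,0,0,0],[1,1.15,2.88,0,0,0,0],[1,1.24,3.49,0,0,0,0],[1,1.28,4.12,0,0,0,0],[1,1.27,4.74,0,0,0,0]])

```text
clock: 16.7
tool_pos: [0.6239, -0.1203, 0.1857]
orientation: [-180.0, 0.6, -27.2]
force: [-9.5, 12.6, 9.3]
opening: 0.0195
```

```bash
python3 st.py; python3 arc.py 3.2 .06 8;python3 arc.py 3.68 .03 8;python3 arc.py 3.92 .02 8
```

```text
r 0.0749 z 0.1857 crank 3.627 Frad(+out) -14.56 Ftan(cw) -5.96 Fz 9.34 rpy [-179.9719    0.5853  -27.1935] op 0.0195 q [  6.4  18.8  -7.3  -0.4 -64.4  56.5] t 16.7
[-0.04, 0.47] [-0.11, 0.93] [-0.21, 1.39] [-0.33, 1.84] [-0.48, 2.28] [-0.66, 2.71] [-0.86, 3.14] [-1.09, 3.54] 
[-0.12, 0.2] [-0.25, 0.39] [-0.39, 0.59] [-0.53, 0.77] [-0.67, 0.96] [-0.82, 1.13] [-0.98, 1.31] [-1.14, 1.48] 
[-0.11, 0.11] [-0.22, 0.22] [-0.34, 0.32] [-0.46, 0.43] [-0.57, 0.53] [-0.7, 0.63] [-0.82, 0.72] [-0.94, 0.81]
```

Call:
move_arm(commands=[[1,-0.05,0.46,0,0,0,0],[1,-0.14,0.91,0,0,0,0],[1,-0.25,1.37,0,0,0,0],[1,-0.38,1.81,0,0,0,0],[1,-0.54,2.25,0,0,0,0],[1,-0.73,2.67,0,0,0,0],[1,-0.94,3.09,0,0,0,0],[1,-1.18,3.49,0,0,0,0]])

```text
clock: 17.7
tool_pos: [0.5998, -0.1452, 0.1858]
orientation: [-179.8, 0.4, -27.2]
force: [-1.2, 12.8, 3.3]
opening: 0.0194
```

```bash
python3 st.py; python3 arc.py 3.68 .02 8;python3 arc.py 3.84 .02 8; python3 arc.py 4.0 .02 8;python3 arc.py 4.16 .02 8
```

```text
r 0.0749 z 0.1858 crank 4.094 Frad(+out) -11.47 Ftan(cw) -5.85 Fz 3.29 rpy [-179.8179    0.3769  -27.1685] op 0.0194 q [  4.3  17.   -9.8  -0.4 -63.4  58.7] t 17.7
[-0.08, 0.13] [-0.17, 0.26] [-0.25, 0.39] [-0.34, 0.52] [-0.43, 0.65] [-0.53, 0.77] [-0.62, 0.9] [-0.72, 1.02] 
[-0.1, 0.12] [-0.21, 0.23] [-0.31, 0.35] [-0.42, 0.46] [-0.53, 0.57] [-0.64, 0.68] [-0.76, 0.78] [-0.88, 0.89] 
[-0.12, 0.1] [-0.24, 0.2] [-0.36, 0.3] [-0.49, 0.39] [-0.61, 0.48] [-0.74, 0.57] [-0.87, 0.65] [-1.01, 0.74] 
[-0.13, 0.08] [-0.27, 0.16] [-0.41, 0.23] [-0.54, 0.31] [-0.68, 0.38] [-0.82, 0.44] [-0.97, 0.51] [-1.11, 0.57]
```

Call:
move_arm(commands=[[1,-0.08,0.13,0,0,0,0],[1,-0.17,0.26,0,0,0,0],[1,-0.25,0.39,0,0,0,0],[1,-0.34,0.52,0,0,0,0],[1,-0.43,0.65,0,0,0,0],[1,-0.53,0.77,0,0,0,0],[1,-0.62,0.9,0,0,0,0],[1,-0.72,1.02,0,0,0,0]])

```text
clock: 18.7
tool_pos: [0.5895, -0.1508, 0.1858]
orientation: [-179.8, 0.3, -27.2]
force: [-0.2, 14.7, 1.6]
opening: 0.0194
```

```bash
python3 st.py
```

```text
r 0.075 z 0.1858 crank 4.25 Frad(+out) -13.57 Ftan(cw) -5.71 Fz 1.59 rpy [-179.7791    0.3199  -27.1677] op 0.0194 q [  3.8  16.2 -11.   -0.4 -63.   59.2] t 18.7
```

Call:
move_arm(commands=[[1,-0.1,0.12,0,0,0,0],[1,-0.21,0.23,0,0,0,0],[1,-0.31,0.35,0,0,0,0],[1,-0.42,0.46,0,0,0,0],[1,-0.53,0.57,0,0,0,0],[1,-0.64,0.68,0,0,0,0],[1,-0.76,0.78,0,0,0,0],[1,-0.88,0.89,0,0,0,0]])

```text
clock: 19.7
tool_pos: [0.5783, -0.1547, 0.1859]
orientation: [-179.7, 0.3, -27.2]
force: [2.3, 13.2, 1.0]
opening: 0.0194
```

```bash
python3 st.py 11 top side;  python3 -c "
import cv2
a=cv2.imread('pics/top_11.png')[180:310,150:320]; cv2.imwrite('pics/top_11z.png',cv2.resize(a,None,fx=4.5,fy=4.5,interpolation=2))
a=cv2.imread('pics/side_11.png')[140:270,130:290]; cv2.imwrite('pics/side_11z.png',cv2.resize(a,None,fx=4.5,fy=4.5,interpolation=2))
"
```

```text
r 0.0751 z 0.1859 crank 4.409 Frad(+out) -12.18 Ftan(cw) -5.51 Fz 0.96 rpy [-179.7499    0.2564  -27.1698] op 0.0194 q [  3.5  15.2 -12.3  -0.4 -62.6  59.5] t 19.7
```

View pics/top_11z.png

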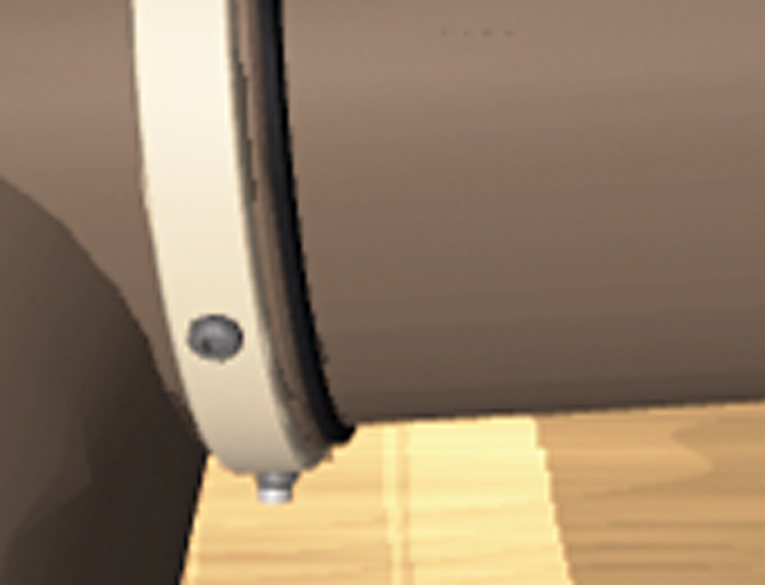

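View pics/side_11z.png

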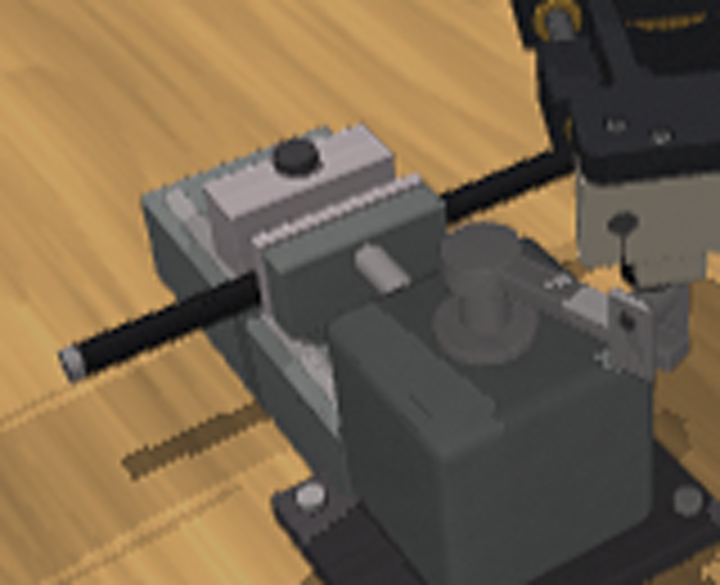

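Call:
move_arm(commands=[[1,-0.12,0.09,0,0,0,0],[1,-0.25,0.18,0,0,0,0],[1,-0.38,0.28,0,0,0,0],[1,-0.51,0.36,0,0,0,0],[1,-0.64,0.44,0,0,0,0],[1,-0.77,0.53,0,0,0,0],[1,-0.9,0.61,0,0,0,0],[1,-1.04,0.7,0,0,0,0]])

```text
clock: 20.8
tool_pos: [0.5664, -0.1568, 0.1859]
orientation: [-179.8, 0.2, -27.2]
force: [5.6, 10.5, -1.1]
opening: 0.0194
```

```bash
python3 st.py; python3 arc.py 4.16 .01 8;python3 arc.py 4.24 .01 8; python3 arc.py 4.32 .01 8;python3 arc.py 4.4 .01 8; python3 arc.py 4.48 .01 8;python3 arc.py 4.56 .01 8;
```

```text
r 0.0751 z 0.1859 crank 4.57 Frad(+out) -9.96 Ftan(cw) -6.57 Fz -1.08 rpy [-179.7695    0.196   -27.1752] op 0.0194 q [  3.4  14.2 -13.7  -0.3 -62.1  59.6] t 20.8
[-0.07, 0.04] [-0.13, 0.08] [-0.2, 0.12] [-0.27, 0.16] [-0.34, 0.2] [-0.41, 0.23] [-0.47, 0.27] [-0.54, 0.31] 
[-0.07, 0.04] [-0.14, 0.07] [-0.21, 0.1] [-0.28, 0.14] [-0.35, 0.17] [-0.42, 0.2] [-0.49, 0.23] [-0.57, 0.26] 
[-0.07, 0.03] [-0.14, 0.06] [-0.22, 0.09] [-0.29, 0.11] [-0.36, 0.14] [-0.44, 0.17] [-0.51, 0.19] [-0.59, 0.22] 
[-0.07, 0.02] [-0.15, 0.05] [-0.22, 0.07] [-0.3, 0.09] [-0.37, 0.11] [-0.45, 0.13] [-0.53, 0.15] [-0.6, 0.17] 
[-0.08, 0.02] [-0.15, 0.03] [-0.23, 0.05] [-0.3, 0.07] [-0.38, 0.08] [-0.46, 0.09] [-0.54, 0.11] [-0.61, 0.12] 
[-0.08, 0.01] [-0.15, 0.02] [-0.23, 0.03] [-0.31, 0.04] [-0.39, 0.05] [-0.46, 0.06] [-0.54, 0.06] [-0.62, 0.07]
```

Call:
move_arm(commands=[[1,-0.07,0.04,0,0,0,0],[1,-0.13,0.08,0,0,0,0],[1,-0.2,0.12,0,0,0,0],[1,-0.27,0.16,0,0,0,0],[1,-0.34,0.2,0,0,0,0],[1,-0.41,0.23,0,0,0,0],[1,-0.47,0.27,0,0,0,0],[1,-0.54,0.31,0,0,0,0]])

```text
clock: 21.8
tool_pos: [0.5604, -0.1571, 0.1859]
orientation: [-179.8, 0.2, -27.2]
force: [6.0, 11.2, -2.5]
opening: 0.0195
```

```bash
python3 st.py 12 side;python3 st.py; python3 -c "
import cv2
a=cv2.imread('pics/side_12.png')[140:270,130:290]; cv2.imwrite('pics/side_12z.png',cv2.resize(a,None,fx=4.5,fy=4.5,interpolation=2))
"
```

```text
r 0.0751 z 0.1859 crank 4.65 Frad(+out) -11.09 Ftan(cw) -6.13 Fz -2.54 rpy [-179.765     0.1741  -27.1744] op 0.0195 q [  3.4  13.7 -14.5  -0.3 -61.9  59.6] t 21.8
r 0.0751 z 0.1859 crank 4.652 Frad(+out) -9.66 Ftan(cw) -5.1 Fz -2.92 rpy [-179.7627    0.1781  -27.1768] op 0.0195 q [  3.4  13.6 -14.5  -0.3 -61.9  59.6] t 21.85
```

View pics/side_12z.png

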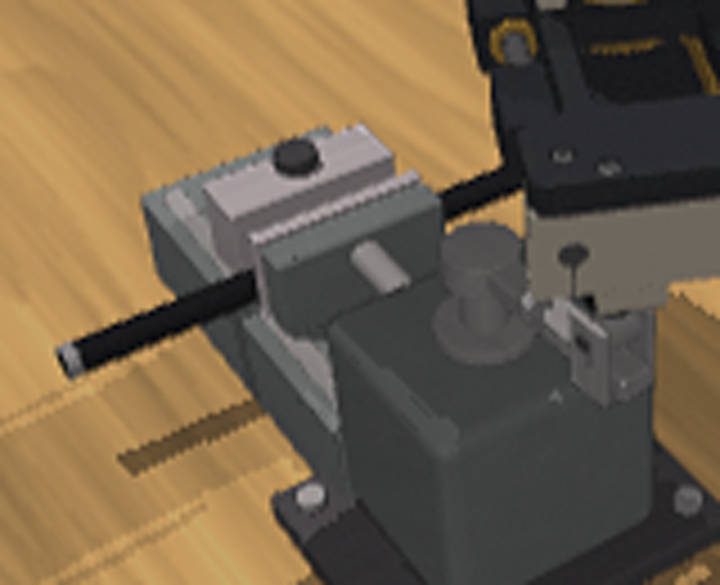

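Call:
move_arm(commands=[[1,-0.07,0.04,0,0,0,0],[1,-0.14,0.07,0,0,0,0],[1,-0.21,0.1,0,0,0,0],[1,-0.28,0.14,0,0,0,0],[1,-0.35,0.17,0,0,0,0],[1,-0.42,0.2,0,0,0,0],[1,-0.49,0.23,0,0,0,0],[1,-0.57,0.26,0,0,0,0]])

```text
clock: 22.85
tool_pos: [0.5543, -0.157, 0.1859]
orientation: [-179.8, 0.2, -27.2]
force: [7.1, 8.2, -4.2]
opening: 0.0195
```

```bash
cat > sh.py <<'E'
import sys
from h import *
import cv2
# silver end of shaft in side view: centroid of bright low-sat pixels near (145,220)
def end(f):
    h=cv2.imread(f)[200:240,125:190].astype(int); dark=(h.max(2)<50)
    n,l,st,c=cv2.connectedComponentsWithStats(dark.astype(np.uint8)); k=1+np.argmax(st[1:,4]); ys,xs=np.where(l==k)
    # centre line at fixed column window
    m=(xs>=25)&(xs<45)
    return xs.min()+125, (ys[m].mean()+200).round(3), m.sum()
for n in sys.argv[1:]: print(n,end(f'pics/side_{n}.png'))
E
python3 st.py 13 side; python3 sh.py 10 11 12 13 2>/dev/null || python3 sh.py 11 12 13
```

```text
r 0.0751 z 0.1859 crank 4.731 Frad(+out) -8.7 Ftan(cw) -6.5 Fz -4.23 rpy [-179.7653    0.1527  -27.1723] op 0.0195 q [  3.4  13.1 -15.2  -0.3 -61.7  59.5] t 22.85
11 (np.int64(147), np.float64(214.662), np.int64(145))
12 (np.int64(146), np.float64(213.607), np.int64(140))
13 (np.int64(146), np.float64(213.25), np.int64(140))
```

The shaft row tracker still moves at about -4.4 px/rad, so the shaft isn't caught yet.

Call:
move_arm(commands=[[1,-0.07,0.03,0,0,0,0],[1,-0.14,0.06,0,0,0,0],[1,-0.22,0.09,0,0,0,0],[1,-0.29,0.11,0,0,0,0],[1,-0.36,0.14,0,0,0,0],[1,-0.44,0.17,0,0,0,0],[1,-0.51,0.19,0,0,0,0],[1,-0.59,0.22,0,0,0,0]])

```text
clock: 23.9
tool_pos: [0.5482, -0.1564, 0.1859]
orientation: [-179.8, 0.1, -27.2]
force: [8.0, 8.6, -3.8]
opening: 0.0193
```

```bash
python3 st.py 14 side; python3 sh.py 11 12 13 14; python3 -c "
import cv2
a=cv2.imread('pics/side_14.png')[165:230,160:240]; cv2.imwrite('pics/side_14z.png',cv2.resize(a,None,fx=9,fy=9,interpolation=2))
"
```

```text
r 0.0752 z 0.1859 crank 4.813 Frad(+out) -9.71 Ftan(cw) -6.62 Fz -3.77 rpy [-179.7673    0.1372  -27.1756] op 0.0193 q [  3.6  12.5 -16.   -0.3 -61.5  59.4] t 23.9
11 (np.int64(147), np.float64(214.662), np.int64(145))
12 (np.int64(146), np.float64(213.607), np.int64(140))
13 (np.int64(146), np.float64(213.25), np.int64(140))
14 (np.int64(147), np.float64(213.133), np.int64(143))
```

View pics/side_14z.png

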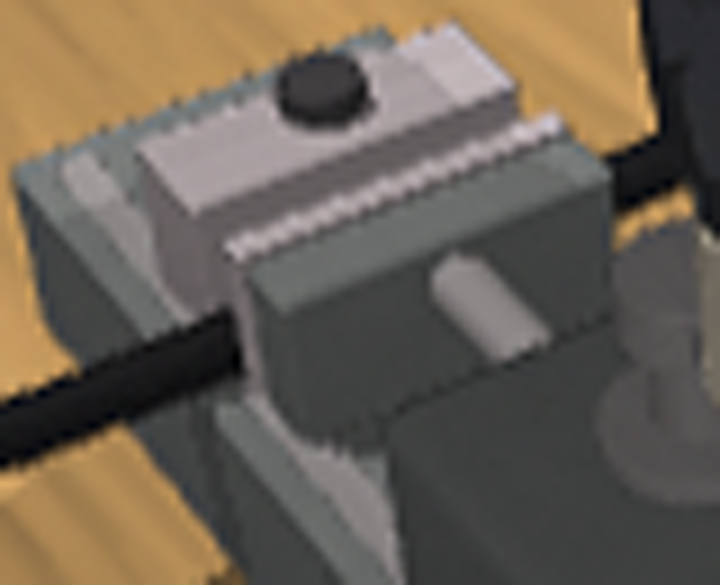

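The shaft moved only 0.12 px this time, where 0.36 was expected, so it was probably caught near 4.76. I'll take smaller steps.

```bash
python3 arc.py 4.4 .005 8;python3 arc.py 4.44 .005 8; python3 arc.py 4.48 .005 8;
```

```text
[-0.04, 0.01] [-0.07, 0.02] [-0.11, 0.04] [-0.15, 0.05] [-0.19, 0.06] [-0.22, 0.07] [-0.26, 0.08] [-0.3, 0.09] 
[-0.04, 0.01] [-0.08, 0.02] [-0.11, 0.03] [-0.15, 0.04] [-0.19, 0.05] [-0.23, 0.06] [-0.26, 0.07] [-0.3, 0.08] 
[-0.04, 0.01] [-0.08, 0.02] [-0.11, 0.03] [-0.15, 0.03] [-0.19, 0.04] [-0.23, 0.05] [-0.27, 0.06] [-0.3, 0.07]
```

Call:
move_arm(commands=[[1,-0.04,0.01,0,0,0,0],[1,-0.08,0.02,0,0,0,0],[1,-0.11,0.04,0,0,0,0],[1,-0.15,0.05,0,0,0,0],[1,-0.19,0.06,0,0,0,0],[1,-0.22,0.07,0,0,0,0],[1,-0.26,0.08,0,0,0,0],[1,-0.3,0.09,0,0,0,0]])

```text
clock: 24.95
tool_pos: [0.5454, -0.1559, 0.186]
orientation: [-179.8, 0.1, -27.2]
force: [8.0, 6.3, -5.7]
opening: 0.0197
```

```bash
python3 st.py 15 side; python3 sh.py 13 14 15
```

```text
r 0.0752 z 0.186 crank 4.851 Frad(+out) -7.75 Ftan(cw) -6.71 Fz -5.68 rpy [-179.7648    0.1144  -27.1801] op 0.0197 q [  3.6  12.3 -16.3  -0.3 -61.4  59.3] t 24.95
13 (np.int64(146), np.float64(213.25), np.int64(140))
14 (np.int64(147), np.float64(213.133), np.int64(143))
15 (np.int64(147), np.float64(213.133), np.int64(143))
```

```bash
cat > sh2.py <<'E'
import cv2,sys,numpy as np
L=[cv2.imread(f'pics/side_{n}.png').astype(float).mean(2) for n in sys.argv[1:]]
def cen(g,c):  # darkness-weighted: lower & upper edge at half level, subpixel
    col=g[200:235,c]; k=col.argmin(); lo=col.min()
    def cross(idx):
        hi=max(col[j] for j in idx[:6]); th=(lo+hi)/2
        for a,b in zip(idx,idx[1:]):
            if col[b]>=th: return a+(th-col[a])/(col[b]-col[a])*(b-a)
    return (cross(list(range(k,0,-1))),cross(list(range(k,34))))
for n,g in zip(sys.argv[1:],L):
    r=np.array([cen(g,c) for c in range(152,172)],float); print(n,(r.mean(0)+200).round(3),r.mean().round(3))
for a,b in zip(L,L[1:]): print('absdiff shaft end',np.abs(a-b)[200:236,142:175].mean().round(3))
E
python3 sh2.py 10 11 12 13 14 15 2>/dev/null||python3 sh2.py 11 12 13 14 15
```

```text
11 [214.58  217.649] 16.115
12 [214.126 216.694] 15.41
13 [213.576 216.441] 15.009
14 [213.351 216.568] 14.96
15 [212.999 216.22 ] 14.61
absdiff shaft end 7.274
absdiff shaft end 3.154
absdiff shaft end 3.02
absdiff shaft end 1.148
```

```bash
python3 st.py 15b side; cat > sh3.py <<'E'
import cv2,sys,numpy as np
N=sys.argv[1:]
L=[cv2.imread(f'pics/side_{n}.png').astype(float).mean(2) for n in N]
for n,a,m,b in zip(N[1:],L,N,L[1:]):
    d=np.abs(a-b); print(m,n,'shaftdiff',d[205:232,142:172].mean().round(3),'static floor',d[240:270,100:140].mean().round(3),d[160:190,160:172].mean().round(3),'jaw edge',d[170:215,185:232].mean().round(3))
E
python3 sh3.py 11 12 13 14 15 15b
```

```text
r 0.0752 z 0.186 crank 4.851 Frad(+out) -9.26 Ftan(cw) -7.08 Fz -4.35 rpy [-179.7626    0.1114  -27.1817] op 0.0196 q [  3.6  12.2 -16.3  -0.3 -61.4  59.3] t 25.0
11 12 shaftdiff 9.433 static floor 1.661 0.887 jaw edge 5.639
12 13 shaftdiff 4.153 static floor 0.568 0.441 jaw edge 2.864
13 14 shaftdiff 3.887 static floor 0.616 0.637 jaw edge 2.916
14 15 shaftdiff 1.429 static floor 0.633 0.466 jaw edge 2.552
15 15b shaftdiff 0.848 static floor 0.438 0.394 jaw edge 0.522
```

The shaft motion has fallen to near the noise floor, while the jaw edge still moves. I put the catch at about 4.80–4.83. One more 0.04 rad step.

Call:
move_arm(commands=[[1,-0.04,0.01,0,0,0,0],[1,-0.08,0.02,0,0,0,0],[1,-0.11,0.03,0,0,0,0],[1,-0.15,0.04,0,0,0,0],[1,-0.19,0.05,0,0,0,0],[1,-0.23,0.06,0,0,0,0],[1,-0.26,0.07,0,0,0,0],[1,-0.3,0.08,0,0,0,0]])

```text
clock: 26.05
tool_pos: [0.5426, -0.1553, 0.186]
orientation: [-179.8, 0.1, -27.2]
force: [9.6, 8.3, -6.9]
opening: 0.019
```

```bash
python3 st.py 16 side; python3 st.py 16b side; python3 sh3.py 14 15b 16 16b
```

```text
r 0.0753 z 0.186 crank 4.888 Frad(+out) -10.23 Ftan(cw) -7.54 Fz -6.88 rpy [-179.7571    0.0795  -27.1763] op 0.019 q [  3.7  12.  -16.7  -0.3 -61.3  59.2] t 26.05
r 0.0753 z 0.186 crank 4.889 Frad(+out) -8.14 Ftan(cw) -6.9 Fz -7.51 rpy [-179.7573    0.0837  -27.1794] op 0.0194 q [  3.7  12.  -16.7  -0.3 -61.3  59.2] t 26.1
14 15b shaftdiff 1.185 static floor 0.659 0.504 jaw edge 2.571
15b 16 shaftdiff 1.283 static floor 0.555 0.574 jaw edge 2.875
16 16b shaftdiff 0.726 static floor 0.425 0.444 jaw edge 0.523
```

```bash
cat > avg.py <<'E'
from h import *
F=[];A=[]
ax=np.array([.5595,-.082])
for i in range(10):
    cams.snapshot('side'); p,R,o=pose(); v=p[:2]-ax; e=v/np.linalg.norm(v); tg=np.array([e[1],-e[0]]); f=o['force'][:2]; F.append([f@e,f@tg]); A.append(np.radians((177.1-np.degrees(np.arctan2(v[1],v[0])))%360))
F=np.array(F); print(F.mean(0),F.std(0),np.mean(A),o['clock'])
E
python3 avg.py; python3 arc.py 4.48 .00375 8
```

```text
[-8.7861 -7.4834] [0.402  0.5984] 4.888403564484295 26.65
[-0.03, 0.01] [-0.06, 0.01] [-0.09, 0.02] [-0.11, 0.03] [-0.14, 0.03] [-0.17, 0.04] [-0.2, 0.04] [-0.23, 0.05]
```

Call:
move_arm(commands=[[1,-0.03,0.01,0,0,0,0],[1,-0.06,0.01,0,0,0,0],[1,-0.09,0.02,0,0,0,0],[1,-0.11,0.03,0,0,0,0],[1,-0.14,0.03,0,0,0,0],[1,-0.17,0.04,0,0,0,0],[1,-0.2,0.04,0,0,0,0],[1,-0.23,0.05,0,0,0,0]])

```text
clock: 27.65
tool_pos: [0.5406, -0.1548, 0.186]
orientation: [-179.8, 0.1, -27.2]
force: [10.1, 6.7, -6.7]
opening: 0.0199
```

```bash
python3 st.py 17 side; python3 avg.py; python3 sh3.py 14 16 17;  python3 sh3.py 13 17
```

```text
r 0.0752 z 0.186 crank 4.916 Frad(+out) -9.08 Ftan(cw) -8.11 Fz -6.67 rpy [-179.7566    0.0613  -27.176 ] op 0.0199 q [  3.8  11.8 -17.   -0.3 -61.2  59.2] t 27.65
[-8.5148 -8.1814] [0.7158 0.5539] 4.916420487156023 28.2
14 16 shaftdiff 1.211 static floor 0.765 0.641 jaw edge 4.597
16 17 shaftdiff 1.092 static floor 0.509 0.396 jaw edge 2.756
13 17 shaftdiff 4.469 static floor 1.031 0.841 jaw edge 7.896
```

The averaged slope of 25 N/rad matches clamping. I estimate about 16–22 N now, so I'll take a last +0.02 rad.

Call:
move_arm(commands=[[1,-0.02,0,0,0,0,0],[1,-0.04,0.01,0,0,0,0],[1,-0.06,0.01,0,0,0,0],[1,-0.08,0.02,0,0,0,0],[1,-0.1,0.02,0,0,0,0],[1,-0.12,0.02,0,0,0,0],[1,-0.14,0.02,0,0,0,0],[1,-0.16,0.03,0,0,0,0]])

```text
clock: 29.2
tool_pos: [0.5391, -0.1544, 0.186]
orientation: [-179.8, 0.0, -27.2]
force: [11.6, 5.3, -8.3]
opening: 0.0192
```

```bash
python3 st.py; python3 avg.py
```

```text
r 0.0752 z 0.186 crank 4.936 Frad(+out) -8.29 Ftan(cw) -9.76 Fz -8.31 rpy [-179.7546    0.0425  -27.1764] op 0.0192 q [  3.8  11.6 -17.2  -0.3 -61.1  59.1] t 29.2
[-8.1423 -8.8454] [0.4434 0.3331] 4.93582634595625 29.7
```

The excess over free running is about 2.8 N, or roughly 22 N of clamping. I'll relax the arm's preload, open, then lift straight up.

Call:
move_arm(commands=[[1,0.04,-0.06,0.03,0,0,0],[1,0.08,-0.12,0.06,0,0,0],[1,0.08,-0.12,0.06,0,0,0],[1,0.08,-0.12,0.06,0,0,0],[3,0.08,-0.12,0.06,0,0,0],[5,0.08,-0.12,0.06,0,0,0],[6,0.08,-0.12,0.06,0,0,0],[6,0.08,-0.12,0.06,0,0,0]])

```text
clock: 30.7
tool_pos: [0.5369, -0.1553, 0.1856]
orientation: [180.0, 0.3, -27.2]
force: [0.2, -0.8, -0.2]
opening: 0.0537
```

```bash
python3 st.py 18 side wrist; python3 sh3.py 17 18
```

```text
r 0.0767 z 0.1856 crank 4.961 Frad(+out) 0.73 Ftan(cw) -0.46 Fz -0.19 rpy [179.9817   0.3068 -27.2156] op 0.0537 q [  3.8  11.6 -17.2  -0.2 -61.4  59. ] t 30.7
17 18 shaftdiff 1.347 static floor 0.765 0.754 jaw edge 4.041
```

View pics/wrist_18.png

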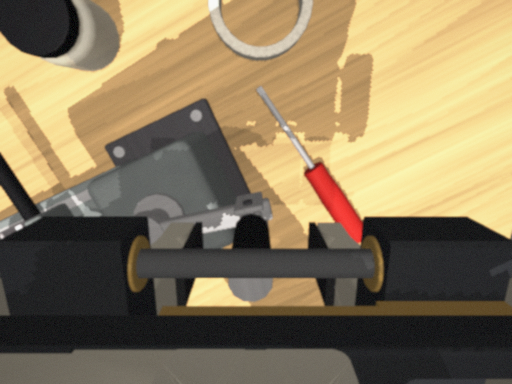

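Nothing is touching now: force is about 0 and the handle is centred with clear gaps on both sides. I'll lift.

Call:
move_arm(commands=[[6,0,0,-0.5,0,0,0],[6,0,0,-1.5,0,0,0],[6,0,0,-3,0,0,0],[6,0,0,-5,0,0,0],[6,0,0,-7,0,0,0],[6,0,0,-9,0,0,0],[6,0,0,-10,0,0,0],[6,0,0,-10,0,0,0]])

```text
clock: 31.8
tool_pos: [0.538, -0.1553, 0.2866]
orientation: [-179.9, 0.2, -27.2]
force: [0.1, 0.0, -0.5]
opening: 0.0602
```

```bash
python3 st.py 19 side wrist; python3 sh3.py 17 19; python3 -c "
from h import *
ax=np.array([.5595,-.082])
for c in (4.92,4.94,4.96):
    a=np.radians(177.1)-c; u=np.array([np.cos(a),np.sin(a)]); pv=ax+.075*u
    for th in (80,90):
        t=np.radians(th); X=np.r_[pv-u*.07*np.cos(t),.16+.07*np.sin(t)]; print(c,th,proj('wrist',X),proj('side',X))
"
```

```text
r 0.0764 z 0.2866 crank 4.947 Frad(+out) -0.04 Ftan(cw) -0.06 Fz -0.48 rpy [-179.9471    0.1985  -27.2021] op 0.0602 q [  3.8   7.9  -8.4  -0.2 -73.9  59. ] t 31.8
17 19 shaftdiff 6.8 static floor 7.307 7.774 jaw edge 8.64
4.92 80 [233.75   207.1584] [251.0471 174.1051]
4.92 90 [250.2316 204.1675] [254.3351 178.2541]
4.94 80 [234.1383 208.78  ] [250.196  174.3195]
4.94 90 [250.6695 206.1223] [253.3037 178.5178]
4.96 80 [234.4914 210.4033] [249.3375 174.5243]
4.96 90 [251.0649 208.0779] [252.2629 178.7698]
```

View pics/wrist_19.png

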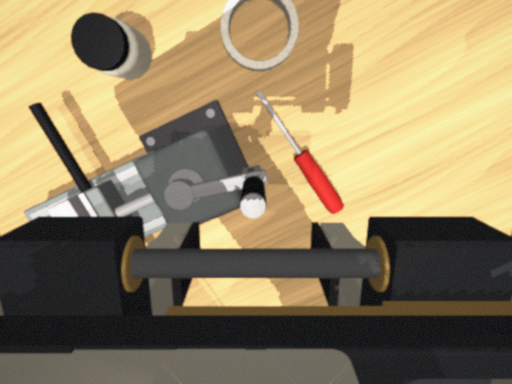

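View pics/side_19.png

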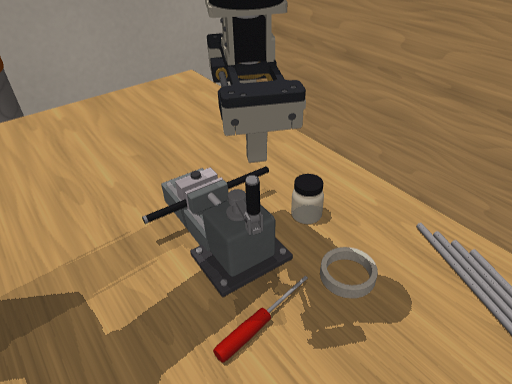

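The cap is at (253,207) in the wrist view, which matches an upright handle at crank 4.94–4.96. The jar, tape and driver are where they started. I'm handing the job in.

```bash
python3 -c "
from plant import job
print(job.close_job())"
```

```text
the job is handed in; nothing more can be done
None
```

The handle stands upright on its stop and the shaft is clamped at an estimated 22 N. I handed the job in at about 32 s of the 72 s allowed; no verdict is reported.

**Unfolding:** The first pull only got the handle to about 71°, because the sleeve slid along the pads. I gripped it again in line with the handle and swung it onto its stop, where it pushed back with about 18 N.

**Cranking:** I turned the crank clockwise from about 0.42 to 4.94 rad. The shaft stopped moving at about 4.81–4.83 rad.

**Clamping force:** The force at the grip ended about 2.8 N above free running, which works out to roughly 22 N on the shaft. The camera estimate of the catch point gives a bit more, about 22–26 N. As the fingers opened the tool sprang 2 mm; if it dragged the crank along, that would have added at most about 5 N.

**Last checks:**
- The force on the tool read about zero after release.
- The cap's position in the wrist view matched a 90° handle at about 4.95 rad.
- By eye, the jar, tape and screwdriver had not moved; I didn't measure their positions.
- The picture comparison for shaft movement after the lift was useless, because the lighting changed when the arm moved away. The last usable one, just before the lift, showed the shaft not moving.

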